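# Take the filter cover off the deep fryer

### The job

The deep fryer's filter cover needs washing. Press the orange snap tab at its front end in and, keeping it pressed, raise that end clear of the catch, then draw the cover off its rear tongues and lay it, right way up and not dropped, on the draining mat. Do not force the tab or wrench the cover against the lid, and leave the other things where they stand.

Things in the scene. Friction and masses are not known exactly. Their poses are not given: they have to be found in the camera images.
- fryer: Compact deep fryer, steel body, white lid, 264 x 224 x 180 mm high, heavy, does not slip. Origin under its centre, z up. The lid's flat level deck is 180 mm above the origin; the filter cover sits on it, centred 20 mm along +x. The deck is 5 mm thick round the filter opening and flat for 60 mm beside and in front of the cover, which is the highest thing on it.
- cover: Grey vented plastic filter cover, 120 (x) x 64 (y) x 20 mm high, 100 to 160 g; flat rigid sides, to be grasped across the 64 mm at mid-length. Origin at the centre of its rim plane, which rests on the deck; z up, +x from tab end to rear end. Hook and tongues reach 11 mm below the rim, so lying free its rim is 11 mm above the surface. About 1 mm of play in x, 2 mm in y.
- tab: Orange snap tab, part of the cover at its -x end; origin and axes as the cover's. Flexes inward (cover's +x), 8 N per mm, at most 5.5 mm. Its hook reaches 3 mm forward under the deck's front edge, 2 mm below it. It frees at about 13 N of press; above 20 N it breaks. Friction on its face is enough to raise the end with the press kept; force then drifts, so trim it.
- tab_face (a point): Centre of the tab's upright pressing face, 66 mm from the cover's origin towards its -x, 11 mm above the rim plane. The face is 28 mm wide (y), reaches from 2 to 20 mm above the rim plane, stands 6 mm in front of the cover's end wall and looks to the cover's -x. Axes as the cover's.
- cover_front (a point): Point on the rim plane at the cover's tab end, 58 mm from its origin towards -x. The hook is above the deck once this end is 11 mm up (the cover turns up about its rear end); let go there, the tab springs out, the hook rests on the deck and the end stays up by about 11 mm. Axes as the cover's.
- cover_rear (a point): Point on the rim plane at the cover's rear end, 58 mm from its origin towards +x. Two tongues here reach 6 mm in +x under the deck's edge: with the tab end up, draw the cover 7 to 10 mm towards its -x, then lift. Axes as the cover's.
- mat: Flat grey-green silicone draining mat, 320 (x) x 220 (y) x 6 mm, fixed to the counter. Origin at the centre of its underside, z up. A wooden-handled spoon lies across its far (+x) part, about 125 mm from its centre; the rest is free.
- spoon: Bystander: spoon with wooden handle, 170 mm long, lying across the far part of the mat. Origin under its middle.
- salt: Bystander: white salt pot, 38 mm across, 75 mm high. Origin under its centre.
- pepper: Bystander: dark wooden pepper mill, 48 mm across, 125 mm high. Origin under its centre.
- mug: Bystander: blue mug, 80 mm across, 92 mm high. Origin under its centre.
- oil: Bystander: amber oil bottle, 60 mm across, 220 mm high. Origin under its centre.
- jam: Bystander: jam jar, 70 mm across, 100 mm high. Origin under its centre.

How it is judged:
On the way, in this order (a step that is already met when the one before it is completed fails the run):
1. the tab end of the cover is up, its hook clear above the deck (9.5 mm or more) (z of cover_front in the frame of fryer above 0.1895 m), for 0.1 s.
2. the cover is off its tongues and lifted clear of the lid, held in the fingers (z of each of cover_rear, cover_front in the frame of fryer above 0.205 m and contact force between the fingers and cover above 1 N), for 0.1 s.
3. the cover is set down on the mat, right way up, while still held (not dropped) (x of cover_front in the frame of mat between -0.155 and 0.155 m and y of cover_front in the frame of mat between -0.105 and 0.105 m and x of cover_rear in the frame of mat between -0.155 and 0.155 m and y of cover_rear in the frame of mat between -0.105 and 0.105 m and angle between cover's own z axis and vertical below 0.15 rad and z of cover in the frame of mat below 0.025 m and contact force between the fingers and cover above 1 N), for 0.1 s.
At the end, for the whole second after the job is handed in: The cover lies still on the draining mat, released, right way up (within 0.15 rad of level, its rim plane under 25 mm above the mat's underside), both of its ends over the mat and 5 mm or more from its edges (x of cover_front in the frame of mat between -0.155 and 0.155 m and y of cover_front in the frame of mat between -0.105 and 0.105 m and x of cover_rear in the frame of mat between -0.155 and 0.155 m and y of cover_rear in the frame of mat between -0.105 and 0.105 m and angle between cover's own z axis and vertical below 0.15 rad and z of cover in the frame of mat below 0.025 m and linear speed of cover below 0.02 m/s and contact force between the fingers and cover below 0.1 N); the robot touches nothing.
It fails at once if the tab is pressed with more than 20 N (it breaks) (contact force between the fingers and tab above 20 N).
It fails at once if the cover is wrenched: more than 40 N between cover and fryer (contact force between cover and fryer above 40 N).
It fails at once if a bystander is moved by more than 25 mm (distance of any of spoon, salt, pepper, mug, oil, jam from where it was at the start of the episode above 0.025 m).
It also fails if it takes over 72 s, if anything falls off the work surface, if the arm or the gripper's body presses on something with over 40 N, if the wrist force passes 120 N, or if a joint passes its speed limit or range.

### The arm

A 6-joint arm with a two-finger parallel gripper is mounted at the origin on the work surface. World frame = base frame: x ahead of the robot, y to its left, z up, the work surface at z = 0. Lengths are in m, angles in rad, forces in N, time in s.
With the tool pointing down it reaches from about 0.425 to 0.95 m from the base axis. Payload 3.5 kg.
Tool frame: the origin (TCP) lies between the finger pads; the fingertips stand 22 mm ahead of it and the grasp point (between the pads) lies 3 mm ahead of it (ctrl.nose_length is the z of the fingertips in the tool frame, in m); z points along the fingers, y is the line along which they close (so a half turn about z gives the same grasp; the last joint's range is limited). The gripper opens to 85 mm and grips with 20 to 120 N. Pads are 22 mm wide; open, the fingers measure 114 mm over their backs; the gripper's body (76 mm by 85 mm) begins 54 mm behind the grasp point. The pads swing forward as they close: fully open they stand 13 mm farther back than shut.
Start: joints at [-1.397, 0.286, 1.577, -0, 1.279, -0.15], TCP at [0.215, -0.64, 0.253] pointing down, gripper open.
Joint ranges: [-2.77, 2.77], [-0.9, 2.22], [0.21, 2.48], [-1.53, 4.67], [0.24, 2.81], [-2.84, 2.84]. Speed limits (rad/s): [2.79, 2.79, 3.14, 3.14, 3.14, 3.14].

### API

Orientations are given as a unit quaternion [x, y, z, w].
In Python, from plant import ctrl gives the robot as it stands. The module is installed in compiled form; this text tells all that it offers.
- The arm moves only by the tool send_rows, never from a script. Its argument "rows" is text: rows parted by semicolons, each of 7 numbers parted by spaces: the turn, a rotation vector about the tool's x, y, z in fractions of the full range, 1 being 45 degrees, then the shift along the tool's x, y, z in a scale on which 1.0 is 500 mm, then the opening, from -1 (shut) to 1 (fully open). A call has 1 to 8 rows; each row is the pose to reach, as a shift and turn from the pose commanded when the call began, along the tool's axes at that moment; what a row does not reach only later rows make up. A row lasts 1/8 s, in which the tool goes at most 62.5 mm and 10.7 degrees, less where a joint would pass 70% of its speed; a pose out of reach is approached as far as the arm can. A shift or turn number past 1, either way, is cut back to 1. A call with a gripper value outside its range is refused whole. The fingers move at their own pace and stop on an object; "grip_force" is the grip in N (left out, the last holds). Time passes only in rows, so rows that repeat a pose let the fingers close. It gives the time, the measured TCP pose, the force, the opening and the grip force at its end, in the units of the state.
- ctrl.get_state(): the state, without advancing time (a new reading comes with each control period).
- ctrl.read_camera(name): name is "scene" or "top" or "wrist"; returns a dict with "color" (384x512x3 uint8, red, green, blue), "fx", "fy", "cx", "cy" (pixels), "extrinsics" (4x4, takes a point from world to camera coordinates). Camera axes: x right, y down, z forward; pixel columns grow to the right and rows downward; lengths in m; the calibration is good to about 2 mm. The wrist camera is an equidistant fisheye: a pixel r from the principal point sees the ray r / f radians off the axis. A picture is of the moment at which its call begins. There is no depth.
- ctrl.sign_off(): hands the job in; it is judged then, once.
Trained networks look in a picture, given as the dict that the camera call returned (one of the last four; its "shot" number tells which), for a name from the list of things; names that differ only in an ending like _2 or _b are one class to them, and where a whole thing is asked for, a point or a joint stands for the part that bears it (a point fixed in the world has none). Each returns a list of dicts, best first, with "p" (0 to 1); they miss things now and then, are a little off and sometimes report something else, mostly with a low value. They report only what shows in the picture. A call takes as long as a camera call.
- ctrl.look_for(picture, target): "position" ([x, y, z] in m, in the coordinates of the camera as it stood for that picture, good to about 4 mm: the middle of the surface that is visible of it).
The state is a dict: "time": time; "qpos": joint angles; "dq": joint speeds; "joint_efforts": joint torques, N m; "eef_pos": TCP position; "tcp_rot": TCP orientation; "contact_force": force on the tool from outside, world axes, zero at the start; "wrist_torque": the same for the moment, N m; "opening": opening from 0.0 (shut) to 1.0 (fully open); "finger_force": force on a finger pad.
Only numpy, scipy, OpenCV 4.12 (cv2) and the standard library are available. Lean on these libraries where they do the work, as an engineer would, in place of code of your own. Each camera call takes 0.05 s, during which the arm holds its last target. There are 200 camera calls.

## Working session

There is one attempt and no reset: what is moved stays moved. The work goes in short steps, Python scripts to look and compute and a tool call to move; the robot and the scene stay as the last step left them, time stands still between calls to the robot, and variables do not carry over. Pictures are saved under pics/ and viewed, at most 13 in all, crops included, and the job is handed in when it is done.

Besides the shell and the picture viewer there is one more tool, called as name(argument=value, ...) on one line, values as JSON. send_rows: Moves the arm, as the interface text tells. Its arguments: {"type":"object","properties":{"rows":{"type":"string"},"grip_force":{"type":"number"}},"required":["rows"]}

```bash
mkdir -p pics; cat > h.py <<'E'
import numpy as np, cv2
from plant import ctrl
from scipy.spatial.transform import Rotation as R
def w(p,pt):
    E=np.array(p["extrinsics"]); return E[:3,:3].T@(np.array(pt)-E[:3,3])
def save(p,n): cv2.imwrite(f"pics/{n}.png",p["color"][:,:,::-1])
def look(p,names):
    for n in names:
        for d in ctrl.look_for(p,n)[:2]:
            print(n,round(d["p"],2),np.round(w(p,d["position"]),4))
def proj(p,X):
    E=np.array(p["extrinsics"]); c=E[:3,:3]@np.array(X)+E[:3,3]
    return p["fx"]*c[0]/c[2]+p["cx"],p["fy"]*c[1]/c[2]+p["cy"]
E
python3 - <<'E'
from h import *
print(ctrl.get_state())
a=[]
for c in("scene","top","wrist"):
    p=ctrl.read_camera(c);print(c,np.round(p["extrinsics"],3).tolist(),p["fx"]); a.append(p["color"])
    look(p,["fryer","cover","tab","tab_face","cover_front","cover_rear","mat","spoon","salt","pepper","mug","oil","jam"])
    save(p,"a_"+c)
E
```

```text
{'time': 0.0, 'qpos': array([-1.39698859e+00,  2.87170998e-01,  1.57820706e+00, -7.74859238e-06,
        1.27856837e+00, -1.50010295e-01]), 'dq': array([ 0.00036892, -0.00083239,  0.0001201 ,  0.00135383, -0.00140974,
       -0.00010578]), 'joint_efforts': array([-1.17774894e-04, -4.05980587e+01, -2.92624193e+01, -1.65056822e-04,
        5.67416995e-03,  5.24473638e-07]), 'eef_pos': array([ 0.21469018, -0.63930309,  0.25192728]), 'tcp_rot': array([ 9.86920479e-01,  1.61203544e-01, -1.77115763e-05, -1.17675878e-03]), 'contact_force': array([ 0.23068369, -0.06698852, -0.52827516]), 'wrist_torque': array([ 0.03903027, -0.01460879, -0.01298866]), 'finger_force': 0.0, 'opening': 1.005612661175918}
scene [[-0.58, 0.815, -0.0, 0.327], [0.525, 0.374, -0.765, -0.212], [-0.623, -0.444, -0.644, 1.686], [0.0, 0.0, 0.0, 1.0]] 467.87246768047135
fryer 0.64 [ 0.6227 -0.1362  0.1539]
cover 0.88 [ 0.5835 -0.1986  0.2001]
tab 0.53 [ 0.5267 -0.2026  0.2005]
tab_face 0.48 [ 0.5234 -0.1993  0.203 ]
cover_front 0.96 [ 0.5847 -0.1999  0.2026]
cover_rear 0.89 [ 0.5842 -0.196   0.2002]
mat 0.55 [0.5387 0.223
[... 434 characters left out ...]
0.1873  0.1758]
cover 0.71 [ 0.5715 -0.2025  0.1969]
tab 0.69 [ 0.5931 -0.4476  0.1379]
tab 0.45 [ 0.5159 -0.205   0.1979]
tab_face 0.26 [ 0.5723 -0.2025  0.1962]
cover_front 0.76 [ 0.5701 -0.2091  0.2   ]
cover_front 0.28 [0.7691 0.006  0.0414]
cover_rear 0.93 [ 0.5683 -0.2046  0.2004]
mat 0.78 [0.5155 0.2076 0.0093]
spoon 0.62 [0.6554 0.2397 0.0187]
salt 0.58 [ 0.3651 -0.0049  0.0774]
pepper 0.61 [0.6079 0.0047 0.1033]
mug 0.61 [0.7726 0.0058 0.0394]
oil 0.6 [ 0.5919 -0.4466  0.1384]
oil 0.38 [ 0.5158 -0.2035  0.2009]
jam 0.75 [0.6039 0.429  0.1004]
wrist [[0.318, -0.948, -0.001, -0.674], [-0.91, -0.305, 0.279, -0.037], [-0.265, -0.087, -0.96, 0.38], [0.0, 0.0, 0.0, 1.0]] 297.3186396354542
```

View pics/a_top.png

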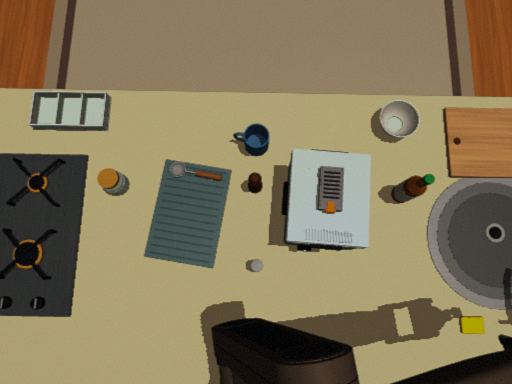

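View pics/a_scene.png

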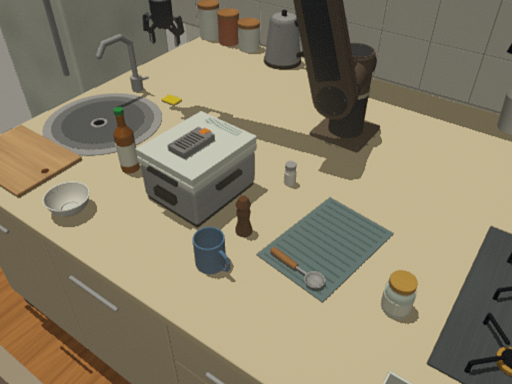

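The top view shows the cover at about (331,188) with its tab at (330,208), and the mat at (190,213). Both views agree with the networks. Next I move the wrist camera over the cover.

```bash
cat >> h.py <<'E'
def delta(pos,yaw,pitch=0):
    """rotvec deg and shift mm in tool axes to reach pos, tool down, tool x at yaw (deg)"""
    s=ctrl.get_state(); C=R.from_quat(s["tcp_rot"])
    T=R.from_euler('z',yaw,degrees=True)*R.from_euler('y',pitch,degrees=True)*R.from_euler('x',180,degrees=True)
    return np.round((C.inv()*T).as_rotvec(degrees=True),2), np.round(C.inv().apply(np.array(pos)-s["eef_pos"])*1000,1)
E
python3 - <<'E'
from h import *
print(delta([.43,-.2,.33],0))
E
```

```text
(array([-0.  ,  0.  , 18.56]), array([ 344. , -348.5,  -76.7]))
```

The manual's scale: shifts go in shares of 500 mm and turns go in shares of 45 degrees. Converting my numbers, -348.5 mm / 500 = -0.697, 344 mm / 500 = 0.688, 18.5 degrees / 45 = 0.4111.

send_rows(rows="0 0 0.0667 0.086 -0.086 -0.05 -1;0 0 0.1556 0.18 -0.18 -0.1 -1;0 0 0.2667 0.28 -0.28 -0.154 -1;0 0 0.4111 0.38 -0.38 -0.154 -1;0 0 0.4111 0.48 -0.48 -0.154 -1;0 0 0.4111 0.58 -0.58 -0.154 -1;0 0 0.4111 0.688 -0.697 -0.154 -1;0 0 0.4111 0.688 -0.697 -0.154 -1", grip_force=30)

```text
time: 3.1
eef_pos: [0.4293, -0.2007, 0.3308]
tcp_rot: [1.0, 0.0, 0.001, 0.0]
contact_force: [-0.0, -0.3, 0.7]
opening: -0.005
finger_force: 0.0
```

```bash
python3 - <<'E'
from h import *
s=ctrl.get_state();print(s["time"],s["eef_pos"],R.from_quat(s["tcp_rot"]).as_euler('xyz',degrees=True),s["opening"],s["contact_force"])
p=ctrl.read_camera("wrist");save(p,"w1");print(np.round(p["extrinsics"],4).tolist(),p["fx"],p["cx"],p["cy"])
look(p,["fryer","cover","tab","tab_face","cover_front","cover_rear"])
p=ctrl.read_camera("top");save(p,"t2")
look(p,["fryer","cover","tab","mat","spoon"])
i=cv2.imread("pics/t2.png")[140:260,270:390];j=cv2.imread("pics/t2.png")[150:280,130:260]
cv2.imwrite("pics/t2c.png",np.hstack([cv2.resize(i,(400,400),interpolation=2),cv2.resize(j,(400,400),interpolation=2)]))
E
```

```text
3.1 [ 0.42934084 -0.20073775  0.33077345] [ 1.79957957e+02 -6.99521785e-02  2.94606312e-02] -0.004848872744061778 [-0.0169479  -0.32679411  0.69187284]
[[-0.0001, -1.0, -0.0007, -0.2004], [-0.9604, -0.0001, 0.2785, 0.3541], [-0.2785, 0.0007, -0.9604, 0.5727], [0.0, 0.0, 0.0, 1.0]] 297.3186396354542 256.5552431687587 188.1255369159444
fryer 0.87 [ 0.4997 -0.198   0.1818]
cover 0.87 [ 0.5476 -0.2038  0.2022]
tab 0.89 [ 0.5195 -0.2005  0.2034]
tab_face 0.68 [ 0.5179 -0.2029  0.2008]
cover_front 0.6 [ 0.5488 -0.2039  0.1964]
cover_front 0.58 [0.5219 0.193  0.0038]
cover_rear 0.65 [ 0.5491 -0.206   0.2001]
cover_rear 0.25 [ 0.5003 -0.2003  0.1774]
fryer 0.91 [ 0.575  -0.154   0.1772]
fryer 0.29 [ 0.5167 -0.2039  0.1983]
cover 0.69 [ 0.5726 -0.2025  0.1944]
cover 0.65 [0.6534 0.236  0.0189]
tab 0.56 [ 0.517  -0.2043  0.1965]
mat 0.79 [0.5152 0.2071 0.0094]
spoon 0.8 [0.6536 0.236  0.0197]
```

View pics/w1.png

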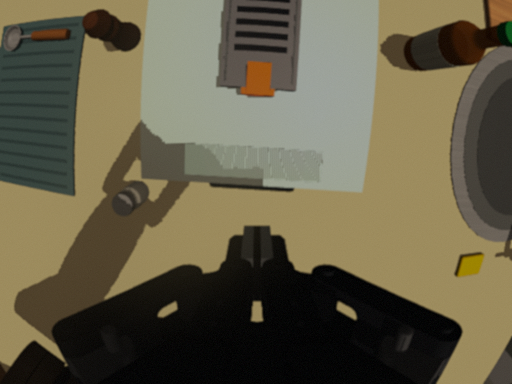

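View pics/t2c.png

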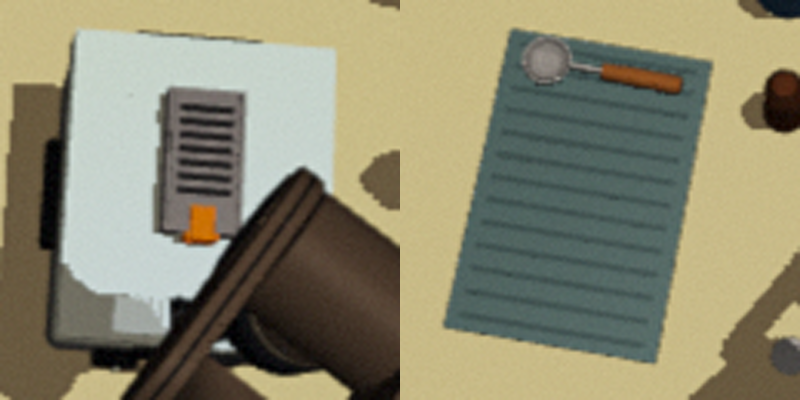

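Wrist view: the grey cover spans columns 219–300 and the orange tab is at (258,78). Its face bottom edge is at about row 95, and the fryer is turned a few degrees. I'll fit the edges next.

```bash
cat >> h.py <<'E'
def ray2z(p,uv,z,fish):
    uv=np.atleast_2d(uv).astype(float); d=uv-[p["cx"],p["cy"]]
    if fish:
        r=np.hypot(*d.T)+1e-9; t=r/p["fx"]; v=np.c_[d*(np.sin(t)/r)[:,None],np.cos(t)]
    else: v=np.c_[d/[p["fx"],p["fy"]],np.ones(len(d))]
    E=np.array(p["extrinsics"]); Rm=E[:3,:3]; c=-Rm.T@E[:3,3]; v=v@Rm
    return c+v*((z-c[2])/v[:,2])[:,None]
def masks(p):
    hsv=cv2.cvtColor(p["color"],cv2.COLOR_RGB2HSV); h,s,v=cv2.split(hsv)
    return hsv,((h>5)&(h<20)&(s>180)&(v>150))
E
python3 - <<'E'
from h import *
p=ctrl.read_camera("wrist");hsv,m=masks(p)
c=p["color"]
for r in (20,60,85,92,95,98): print(r,[tuple(int(a) for a in c[r,x]) for x in (200,222,232,258,285,310)])
n,l,st,ce=cv2.connectedComponentsWithStats(m.astype(np.uint8))
for i in range(1,n):
    if st[i,4]>100: print(st[i],ce[i])
# orange bottom edge & side edges
ys,xs=np.where(m[60:110,230:290]);ys+=60;xs+=230
bot=[(x,ys[xs==x].max()+.5) for x in range(xs.min()+3,xs.max()-2)]
for z in(.182,.2):
    b=ray2z(p,bot,z,True); print("bottom edge z",z,np.median(b,0),"slope dx/dy deg",np.degrees(np.polyfit(b[:,1],b[:,0],1)[0]), b[:,1].min(),b[:,1].max())
# grey-white edges by strongest gradient per row
g=cv2.GaussianBlur(cv2.cvtColor(c,cv2.COLOR_RGB2GRAY),(3,3),0).astype(float)
dx=cv2.Sobel(g,-1,1,0)
for name,lo,hi,sg in(("L",212,240,-1),("R",285,312,1)):
    pts=[(lo+np.argmax(sg*dx[r,lo:hi]),r) for r in range(5,82)]
    for z in (.18,.2):
        b=ray2z(p,pts,z,True);k=np.polyfit(b[:,0],b[:,1],1);e=b[:,1]-np.polyval(k,b[:,0]);ok=abs(e)<.002
        k=np.polyfit(b[ok,0],b[ok,1],1);print(name,z,ok.mean(),"yaw",np.degrees(k[0]),"y at .52,.57",np.polyval(k,.52),np.polyval(k,.57))
# fryer front edge
dy=cv2.Sobel(g,-1,0,1)
t=ctrl.read_camera("top");c=t["color"]
hs=cv2.cvtColor(c,cv2.COLOR_RGB2HSV)
mm=((hs[...,0]>80)&(hs[...,0]<105)&(hs[...,1]>60)&(hs[...,2]<140)).astype(np.uint8)
mm[:, :135]=0;mm[:,245:]=0;mm[:150]=0;mm[280:]=0
mm=cv2.morphologyEx(mm,cv2.MORPH_CLOSE,np.ones((5,5)))
cn=max(cv2.findContours(mm,0,2)[0],key=cv2.contourArea);box=cv2.boxPoints(cv2.minAreaRect(cn));B=ray2z(t,box,.006,False)
print(box,B,B.mean(0))
E
```

```text
20 [(154, 160, 143), (83, 75, 69), (69, 63, 60), (19, 18, 17), (66, 59, 55), (156, 162, 150)]
60 [(154, 159, 144), (72, 68, 61), (92, 83, 76), (124, 86, 59), (95, 86, 78), (155, 162, 154)]
85 [(156, 162, 145), (82, 82, 75), (66, 61, 56), (157, 85, 22), (96, 88, 81), (158, 164, 157)]
92 [(155, 161, 144), (154, 160, 146), (144, 149, 136), (152, 79, 20), (157, 164, 155), (156, 163, 156)]
95 [(155, 161, 145), (155, 161, 147), (156, 162, 149), (122, 105, 94), (156, 162, 153), (155, 162, 155)]
98 [(154, 161, 143), (157, 162, 147), (156, 160, 147), (158, 163, 152), (156, 160, 151), (156, 161, 154)]
[239  61  32  32 737] [254.84531886  77.42469471]
bottom edge z 0.182 [ 0.50920292 -0.20139463  0.182     ] slope dx/dy deg 2.598704182263378 -0.21250706085388613 -0.19027564389729357
bottom edge z 0.2 [ 0.50851675 -0.20154454  0.2       ] slope dx/dy deg 2.5987041822637686 -0.2119125360954398 -0.19117042079827473
L 0.18 1.0 yaw -3.6309230329000455 y at .52,.57 -0.16461937774897245 -0.16778795583950268
L 0.2 1.0 yaw -3.6309230329000384 y at .52,.57 -0.16760033666169077 -0.17076891475222097
R 0.18 1.0 yaw -3.754142044556129 y at .52,.57 -0.2359224879811389 -0.2391985949443917
R 0.2 1.0 yaw -3.7541420445561715 y at .52,.57 -0.23363860731704433 -0.23691471428029717
[[157.16495 183.62888]
 [171.03607 178.29382]
 [174.      186.     ]
 [160.12888 191.33505]] [[0.61857737 0.3208053  0.006     ]
 [0.63711631 0.27707443 0.006     ]
 [0.61169952 0.26587274 0.006     ]
 [0.59331325 0.3094591  0.006     ]] [0.61517661 0.29330289 0.006     ]
```

```bash
python3 - <<'E'
from h import *
print(delta([.486,-.1985,.209],-3.7))
t=ctrl.read_camera("top")
B=ray2z(t,[(166.4,159.75),(231.4,170.2),(213.9,267.7),(144.6,255.6)],.006,False)
print(B,B.mean(0),[np.degrees(np.arctan2(*(a-b)[[1,0]])) for a,b in((B[0],B[3]),(B[1],B[2]))],np.linalg.norm(B[0]-B[3]),np.linalg.norm(B[0]-B[1]))
E
```

```text
(array([-0.01,  0.01,  3.7 ]), array([ 57.4,  -4.6, 121.2]))
[[0.69929185 0.29623343 0.006     ]
 [0.66777423 0.0819785  0.006     ]
 [0.35493916 0.12625747 0.006     ]
 [0.38826616 0.34364899 0.006     ]] [0.52756785 0.2120296  0.006     ] [np.float64(-8.66794616537667), np.float64(-8.056184651020171)] 0.31461916374535825 0.21656070016615198
```

To row units: 121 mm / 500 = 0.242, 57.4 mm / 500 = 0.1148, 3.7 degrees / 45 = 0.0822.

send_rows(rows="0 0 0.0822 0.1148 -0.0092 0.08 -1;0 0 0.0822 0.1148 -0.0092 0.16 -1;0 0 0.0822 0.1148 -0.0092 0.22 -1;0 0 0.0822 0.1148 -0.0092 0.242 -1;0 0 0.0822 0.1148 -0.0092 0.242 -1;0 0 0.0822 0.1148 -0.0092 0.242 -1")

```text
time: 4.65
eef_pos: [0.487, -0.1986, 0.2113]
tcp_rot: [0.999, -0.032, 0.001, 0.001]
contact_force: [1.1, 0.6, 0.9]
opening: -0.002
finger_force: 0.0
```

```bash
python3 - <<'E'
from h import *
s=ctrl.get_state();print(s["time"],s["eef_pos"],R.from_quat(s["tcp_rot"]).as_euler('xyz',degrees=True),s["contact_force"])
p=ctrl.read_camera("wrist");save(p,"w2")
look(p,["tab","tab_face"])
E
```

```text
4.65 [ 0.48703617 -0.19863148  0.21128258] [ 1.79906080e+02 -1.68753711e-01 -3.65939896e+00] [1.05113253 0.63424199 0.88359037]
tab 0.96 [ 0.5234 -0.2078  0.1991]
tab_face 0.91 [ 0.5184 -0.2009  0.2028]
```

View pics/w2.png

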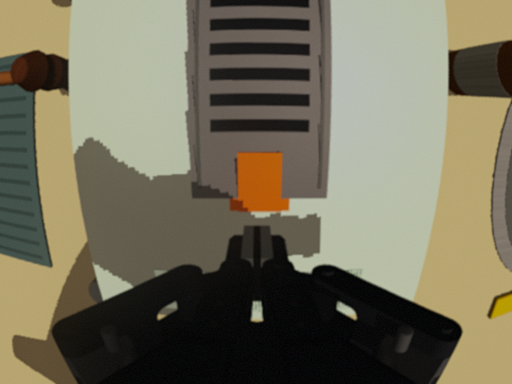

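Fingertips are at (257,228) just in front of the tab's lower edge (row 210), centred and aligned with the cover.

To row units: 8 mm / 500 = 0.016, 7.5 mm / 500 = 0.015.

send_rows(rows="0 0 0 0.006 0 0.006 -1;0 0 0 0.01 0 0.006 -1;0 0 0 0.012 0 0.006 -1;0 0 0 0.013 0 0.006 -1;0 0 0 0.014 0 0.006 -1;0 0 0 0.015 0 0.006 -1;0 0 0 0.016 0 0.006 -1")

```text
time: 5.68
eef_pos: [0.4942, -0.1985, 0.2063]
tcp_rot: [0.999, -0.032, -0.0, 0.0]
contact_force: [0.4, 0.6, 1.0]
opening: -0.001
finger_force: 0.0
```

send_rows(rows="0 0 0 0.001 0 0 -1;0 0 0 0.002 0 0 -1;0 0 0 0.003 0 0 -1")

```text
time: 6.05
eef_pos: [0.4957, -0.1986, 0.2063]
tcp_rot: [0.999, -0.032, 0.0, -0.0]
contact_force: [0.3, -0.2, 0.6]
opening: -0.002
finger_force: 0.0
```

To row units: 1 mm / 500 = 0.002, 0.5 mm / 500 = 0.001.

send_rows(rows="0 0 0 0.001 0 0 -1;0 0 0 0.002 0 0 -1")

```text
time: 6.3
eef_pos: [0.4967, -0.1987, 0.2063]
tcp_rot: [0.999, -0.032, -0.0, 0.0]
contact_force: [-0.4, -0.0, -0.1]
opening: -0.001
finger_force: 0.0
```

To row units: 1 mm / 500 = 0.002, 0.5 mm / 500 = 0.001.

send_rows(rows="0 0 0 0.001 0 0 -1;0 0 0 0.002 0 0 -1")

```text
time: 6.55
eef_pos: [0.4977, -0.1987, 0.2063]
tcp_rot: [0.999, -0.032, -0.0, 0.0]
contact_force: [0.1, 0.1, 1.1]
opening: -0.001
finger_force: 0.0
```

To row units: 1 mm / 500 = 0.002, 0.5 mm / 500 = 0.001.

send_rows(rows="0 0 0 0.001 0 0 -1;0 0 0 0.002 0 0 -1")

```text
time: 6.8
eef_pos: [0.4985, -0.1988, 0.2063]
tcp_rot: [0.999, -0.032, -0.0, -0.0]
contact_force: [-1.5, 0.2, 0.7]
opening: 0.002
finger_force: 0.6
```

To row units: 0.8 mm / 500 = 0.0016, 0.5 mm / 500 = 0.001.

send_rows(rows="0 0 0 0.001 0 0 -1;0 0 0 0.0016 0 0 -1")

```text
time: 7.05
eef_pos: [0.4991, -0.1988, 0.2063]
tcp_rot: [0.999, -0.032, -0.001, -0.0]
contact_force: [-3.1, 0.6, 2.3]
opening: 0.001
finger_force: 1.7
```

To row units: 0.8 mm / 500 = 0.0016, 0.4 mm / 500 = 0.0008.

send_rows(rows="0 0 0 0.0008 0 0 -1;0 0 0 0.0016 0 0 -1")

```text
time: 7.3
eef_pos: [0.4995, -0.1988, 0.2062]
tcp_rot: [0.999, -0.032, -0.001, -0.0]
contact_force: [-6.2, 0.9, 3.9]
opening: 0.002
finger_force: 3.1
```

To row units: 0.6 mm / 500 = 0.0012, 0.3 mm / 500 = 0.0006.

send_rows(rows="0 0 0 0.0006 0 0 -1;0 0 0 0.0012 0 0 -1")

```text
time: 7.55
eef_pos: [0.4997, -0.1988, 0.2062]
tcp_rot: [0.999, -0.032, -0.002, -0.0]
contact_force: [-7.1, 0.5, 3.2]
opening: 0.003
finger_force: 3.8
```

To row units: 0.8 mm / 500 = 0.0016, 0.4 mm / 500 = 0.0008.

send_rows(rows="0 0 0 0.0008 0 0 -1;0 0 0 0.0016 0 0 -1;0 0 0 0.0016 0 0 -1")

```text
time: 7.92
eef_pos: [0.4999, -0.1988, 0.2062]
tcp_rot: [0.999, -0.032, -0.003, -0.0]
contact_force: [-10.3, -0.1, 5.0]
opening: 0.0
finger_force: 4.6
```

To row units: 0.6 mm / 500 = 0.0012, 0.3 mm / 500 = 0.0006.

send_rows(rows="0 0 0 0.0006 0 0 -1;0 0 0 0.0012 0 0 -1;0 0 0 0.0012 0 0 -1")

```text
time: 8.3
eef_pos: [0.5001, -0.1988, 0.2062]
tcp_rot: [0.999, -0.032, -0.004, -0.0]
contact_force: [-10.6, 1.1, 4.7]
opening: -0.0
finger_force: 5.3
```

To row units: 0.8 mm / 500 = 0.0016, 0.4 mm / 500 = 0.0008.

send_rows(rows="0 0 0 0.0008 0 0 -1;0 0 0 0.0016 0 0 -1;0 0 0 0.0016 0 0 -1")

```text
time: 8.68
eef_pos: [0.5004, -0.1989, 0.2062]
tcp_rot: [0.999, -0.031, -0.005, -0.0]
contact_force: [-12.1, 0.5, 6.5]
opening: 0.001
finger_force: 6.2
```

To row units: -1 mm / 500 = -0.002, -0.5 mm / 500 = -0.001.

send_rows(rows="0 0 0 0.0006 0 -0.001 -1;0 0 0 0.0006 0 -0.002 -1;0 0 0 0.0006 0 -0.002 -1")

```text
time: 9.05
eef_pos: [0.5004, -0.1988, 0.2063]
tcp_rot: [0.999, -0.031, -0.005, -0.001]
contact_force: [-11.9, -0.0, 4.1]
opening: -0.001
finger_force: 5.9
```

To row units: -1 mm / 500 = -0.002, 0.7 mm / 500 = 0.0014.

send_rows(rows="0 0 0 0.0008 0 -0.001 -1;0 0 0 0.0014 0 -0.002 -1;0 0 0 0.0014 0 -0.002 -1")

```text
time: 9.43
eef_pos: [0.5005, -0.1986, 0.2065]
tcp_rot: [0.999, -0.032, -0.006, -0.001]
contact_force: [-12.1, -0.3, 1.2]
opening: -0.003
finger_force: 6.1
```

To row units: -1 mm / 500 = -0.002, -0.5 mm / 500 = -0.001.

send_rows(rows="0 0 0 0.0006 0 -0.001 -1;0 0 0 0.001 0 -0.002 -1;0 0 0 0.001 0 -0.002 -1")

```text
time: 9.8
eef_pos: [0.5006, -0.1985, 0.2071]
tcp_rot: [0.999, -0.031, -0.006, -0.001]
contact_force: [-12.6, 0.4, 1.2]
opening: -0.0
finger_force: 6.3
```

To row units: 0.8 mm / 500 = 0.0016, 0.4 mm / 500 = 0.0008.

send_rows(rows="0 0 0 0.0008 0 0 -1;0 0 0 0.0016 0 0 -1;0 0 0 0.0016 0 0 -1")

```text
time: 10.18
eef_pos: [0.5008, -0.1985, 0.2068]
tcp_rot: [0.999, -0.031, -0.007, -0.001]
contact_force: [-14.8, 0.1, 0.7]
opening: 0.0
finger_force: 7.1
```

To row units: -2 mm / 500 = -0.004, -1.4 mm / 500 = -0.0028.

send_rows(rows="0 0 0 0.0004 0 -0.0014 -1;0 0 0 0.0006 0 -0.0028 -1;0 0 0 0.0008 0 -0.004 -1;0 0 0 0.0008 0 -0.004 -1")

```text
time: 10.68
eef_pos: [0.5011, -0.1985, 0.2086]
tcp_rot: [0.999, -0.031, -0.008, -0.001]
contact_force: [-14.9, -0.3, 1.0]
opening: 0.001
finger_force: 7.1
```

To row units: -3.2 mm / 500 = -0.0064, -2.4 mm / 500 = -0.0048.

send_rows(rows="0 0 0 0.0002 0 -0.0016 -1;0 0 0 0.0004 0 -0.0032 -1;0 0 0 0.0006 0 -0.0048 -1;0 0 0 0.0008 0 -0.0064 -1;0 0 0 0.0008 0 -0.0064 -1")

```text
time: 11.3
eef_pos: [0.5017, -0.1984, 0.2112]
tcp_rot: [0.999, -0.031, -0.007, -0.002]
contact_force: [-13.3, -0.8, -1.0]
opening: -0.001
finger_force: 6.1
```

To row units: -1.8 mm / 500 = -0.0036, -1.2 mm / 500 = -0.0024.

send_rows(rows="0 0 0 0.001 0 0 -1;0 0 0 0.0016 0 -0.0012 -1;0 0 0 0.0018 0 -0.0024 -1;0 0 0 0.002 0 -0.0036 -1;0 0 0 0.002 0 -0.0036 -1")

```text
time: 11.92
eef_pos: [0.5021, -0.1984, 0.213]
tcp_rot: [0.999, -0.031, -0.008, -0.002]
contact_force: [-15.1, 0.0, -0.3]
opening: -0.0
finger_force: 7.1
```

```bash
python3 - <<'E'
from h import *
p=ctrl.read_camera("scene");save(p,"s3")
u=proj(p,[.57,-.2,.19]);print(u);u=np.array(u,int)
a=cv2.imread("pics/s3.png")[u[1]-40:u[1]+40,u[0]-50:u[0]+50]
p=ctrl.read_camera("wrist");save(p,"w3");b=cv2.imread("pics/w3.png")[100:260,150:350]
cv2.imwrite("pics/c3.png",np.vstack([cv2.resize(a,(400,300),interpolation=2),cv2.resize(b,(400,300),interpolation=2)]))
E
```

```text
(np.float64(193.53230081883714), np.float64(141.79139643802762))
```

View pics/c3.png

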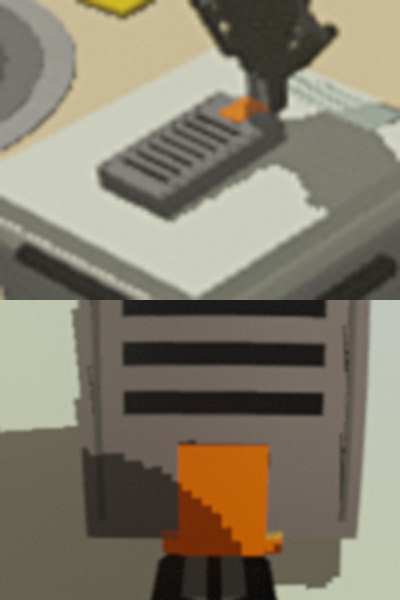

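The fingers sit at the tab face (bottom of crop, about (220,555)), and the cover's front end looks raised in the scene crop. I'll keep raising it.

To row units: -3.2 mm / 500 = -0.0064, -2.4 mm / 500 = -0.0048.

send_rows(rows="0 0 0 0.0004 0 -0.0016 -1;0 0 0 0.0006 0 -0.0032 -1;0 0 0 0.001 0 -0.0048 -1;0 0 0 0.0012 0 -0.0064 -1;0 0 0 0.0012 0 -0.0064 -1")

```text
time: 12.65
eef_pos: [0.5027, -0.1984, 0.2163]
tcp_rot: [0.999, -0.031, -0.008, -0.002]
contact_force: [-15.2, 0.0, 0.2]
opening: 0.001
finger_force: 7.3
```

To row units: -3.2 mm / 500 = -0.0064, -2.4 mm / 500 = -0.0048.

send_rows(rows="0 0 0 0.0006 0 -0.0016 -1;0 0 0 0.001 0 -0.0032 -1;0 0 0 0.0014 0 -0.0048 -1;0 0 0 0.0016 0 -0.0064 -1;0 0 0 0.0016 0 -0.0064 -1")

```text
time: 13.28
eef_pos: [0.5034, -0.1985, 0.22]
tcp_rot: [0.999, -0.031, -0.009, -0.002]
contact_force: [-15.9, 0.4, 1.4]
opening: 0.003
finger_force: 8.1
```

```bash
python3 - <<'E'
from h import *
p=ctrl.read_camera("scene");save(p,"s4")
a=cv2.imread("pics/s4.png")[101:181,143:243]
b0=cv2.imread("pics/s3.png")[101:181,143:243];b1=cv2.imread("pics/a_scene.png")[101:181,143:243]
cv2.imwrite("pics/c4.png",np.hstack([cv2.resize(x,(400,320),interpolation=2) for x in(b1,a)]))
look(p,["tab","cover"])
p=ctrl.read_camera("wrist");hsv,m=masks(p);look(p,["tab","cover"])
E
```

```text
cover 0.86 [ 0.5838 -0.1988  0.2094]
tab 0.74 [ 0.5294 -0.2021  0.215 ]
cover 0.67 [ 0.5671 -0.2065  0.2052]
```

View pics/c4.png

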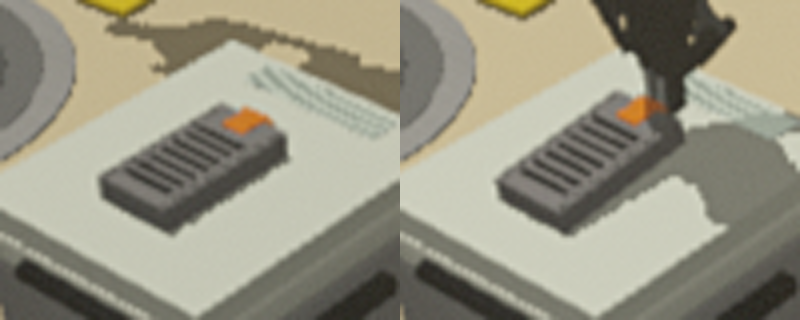

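The right crop shows the tab end clearly raised: the tab moved up from about (247,120) to (640,108) and the shadow under it is open. I'll raise it a bit more, then let go.

To row units: -2 mm / 500 = -0.004, -1.4 mm / 500 = -0.0028.

send_rows(rows="0 0 0 0 0 -0.0014 -1;0 0 0 0.0002 0 -0.0028 -1;0 0 0 0.0004 0 -0.004 -1;0 0 0 0.0004 0 -0.004 -1")

```text
time: 14.08
eef_pos: [0.5037, -0.1985, 0.2222]
tcp_rot: [0.999, -0.031, -0.008, -0.002]
contact_force: [-16.1, 0.3, 2.5]
opening: -0.001
finger_force: 8.0
```

To row units: -100 mm / 500 = -0.2, -80 mm / 500 = -0.16.

send_rows(rows="0 0 0 -0.006 0 0 -1;0 0 0 -0.012 0 0 -1;0 0 0 -0.02 0 0 -1;0 0 0 -0.032 0 0 -1;0 0 0 -0.05 0 0 -1;0 0 0 -0.05 0 -0.06 -1;0 0 0 -0.05 0 -0.16 -1;0 0 0 -0.05 0 -0.2 -1")

```text
time: 15.08
eef_pos: [0.4846, -0.1984, 0.3286]
tcp_rot: [0.999, -0.032, 0.003, 0.002]
contact_force: [0.7, 0.1, 0.6]
opening: -0.003
finger_force: 0.0
```

```bash
python3 - <<'E'
from h import *
s=ctrl.get_state();print(s["time"],s["eef_pos"])
p=ctrl.read_camera("scene");save(p,"s5");look(p,["tab","cover"])
p=ctrl.read_camera("wrist");save(p,"w5");look(p,["tab","cover"])
a=cv2.imread("pics/s5.png")[101:181,143:243];b=cv2.imread("pics/w5.png")[0:200,156:406]
cv2.imwrite("pics/c5.png",np.hstack([cv2.resize(x,(400,320),interpolation=2) for x in(a,b)]))
c=p["color"];g=cv2.GaussianBlur(cv2.cvtColor(c,cv2.COLOR_RGB2GRAY),(3,3),0).astype(float)
E
```

```text
15.075 [ 0.48459328 -0.19838756  0.32857253]
cover 0.91 [ 0.5855 -0.2007  0.204 ]
tab 0.91 [ 0.5226 -0.2007  0.2126]
tab 0.19 [ 0.5328 -0.1947  0.1765]
cover 0.59 [ 0.5663 -0.2055  0.2043]
```

View pics/c5.png

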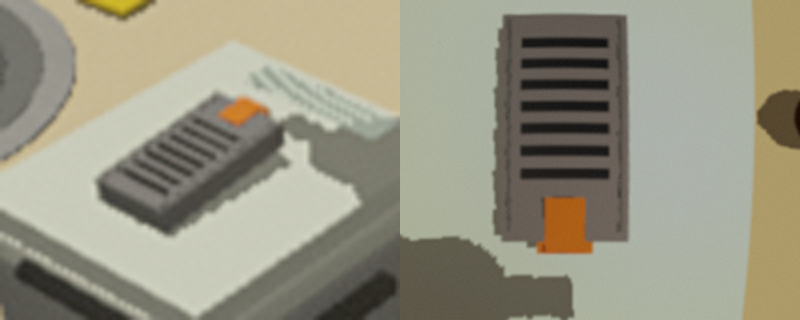

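The front end stays up after release: tab at about (245,110) in the left crop, with a shadow gap under it. The right crop gives the cover outline: rows 15–241, columns 503–627.

```bash
python3 - <<'E'
from h import *
p=ctrl.read_camera("wrist")
f=lambda x,y:(156+(x-400)*.625,y*.625)
r=ray2z(p,[f(503,15),f(627,15)],.200,True);q=ray2z(p,[f(503,241),f(628,241)],.211,True)
print(r,q);print("rear mid",r.mean(0),"front mid",q.mean(0),np.linalg.norm(r[0]-r[1]),np.linalg.norm(q[0]-q[1]))
d=r.mean(0)-q.mean(0);print("yaw",np.degrees(np.arctan2(d[1],d[0])),np.linalg.norm(d))
m=(r.mean(0)+q.mean(0))/2;print(m)
print(delta([m[0],m[1],.26],-3.7),delta([m[0],m[1],.202],-3.7,0))
E
```

```text
[[ 0.63500533 -0.17727376  0.2       ]
 [ 0.63111992 -0.24000627  0.2       ]] [[ 0.51824724 -0.17052836  0.211     ]
 [ 0.51436255 -0.23218146  0.211     ]]
rear mid [ 0.63306262 -0.20864002  0.2       ] front mid [ 0.5163049  -0.20135491  0.211     ] 0.06285271794182393 0.06177536957829938
yaw -3.57034485434944 0.11750080665285456
[ 0.57468376 -0.20499746  0.2055    ]
(array([-0.12,  0.21,  0.05]), array([92.1,  1.9, 61.8])) (array([-0.12,  0.21,  0.05]), array([ 92.3,   2. , 119.8]))
```

To row units: 92 mm / 500 = 0.184, 75 mm / 500 = 0.15.

send_rows(rows="0 0 0 0.06 0.002 0 1;0 0 0 0.12 0.004 0 1;0 0 0 0.184 0.004 0.04 1;0 0 0 0.184 0.004 0.1 1;0 0 0 0.184 0.004 0.15 1;0 0 0 0.184 0.004 0.15 1")

```text
time: 16.18
eef_pos: [0.5738, -0.2047, 0.2451]
tcp_rot: [0.999, -0.032, -0.004, -0.002]
contact_force: [-1.0, -0.4, -0.2]
opening: 0.994
finger_force: 0.0
```

```bash
python3 - <<'E'
from h import *
s=ctrl.get_state();print(s["time"],s["eef_pos"],s["opening"]);print(delta([.575,-.205,.202],-3.65))
p=ctrl.read_camera("wrist");save(p,"w6")
E
```

```text
16.175 [ 0.57375692 -0.20466948  0.24507686] 0.9942943962036709
(array([-0.21,  0.44,  0.  ]), array([ 1.6,  0.4, 43.1]))
```

View pics/w6.png

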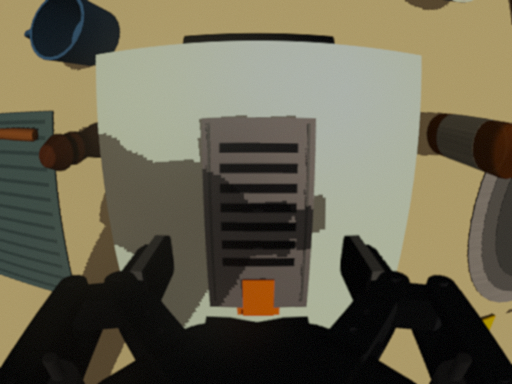

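The open fingers (inner edges at columns 172 and 343) straddle the cover evenly (203–315).

To row units: 43 mm / 500 = 0.086, 42 mm / 500 = 0.084.

send_rows(rows="0 0 0 0.002 0 0.04 1;0 0 0 0.003 0 0.068 1;0 0 0 0.003 0 0.084 1;0 0 0 0.003 0 0.086 1;0 0 0 0.003 0 0.086 1")

```text
time: 16.85
eef_pos: [0.5772, -0.2059, 0.2071]
tcp_rot: [0.999, -0.032, 0.0, 0.0]
contact_force: [0.6, -1.0, -0.5]
opening: 1.006
finger_force: 0.0
```

send_rows(rows="0 0 0 0 0 0 0.6;0 0 0 0 0 0 0.4;0 0 0 0 0 0 0.3;0 0 0 0 0 0 0.3;0 0 0 0 0 0 0.3;0 0 0 0 0 0 0.3", grip_force=30)

```text
time: 17.6
eef_pos: [0.5773, -0.206, 0.2077]
tcp_rot: [0.999, -0.032, 0.001, 0.0]
contact_force: [-1.9, 1.2, 5.9]
opening: 0.739
finger_force: 34.8
```

To row units: -1 mm / 500 = -0.002, -0.5 mm / 500 = -0.001.

send_rows(rows="0 0 0 0 0 -0.001 0.3;0 0 0 0 0 -0.002 0.3;0 0 0 0 0 -0.002 0.3", grip_force=40)

```text
time: 17.98
eef_pos: [0.5773, -0.206, 0.2078]
tcp_rot: [0.999, -0.032, 0.001, 0.0]
contact_force: [0.9, -1.6, 4.3]
opening: 0.744
finger_force: 43.6
```

To row units: -3 mm / 500 = -0.006, -2 mm / 500 = -0.004.

send_rows(rows="0 0 0 -0.002 0 -0.0006 0.3;0 0 0 -0.004 0 -0.0006 0.3;0 0 0 -0.006 0 -0.0006 0.3;0 0 0 -0.006 0 -0.0006 0.3")

```text
time: 18.48
eef_pos: [0.574, -0.2054, 0.208]
tcp_rot: [0.999, -0.032, 0.0, -0.0]
contact_force: [2.6, -0.6, 1.9]
opening: 0.74
finger_force: 43.5
```

Sliding freely, so I carry on drawing it.

To row units: -5.5 mm / 500 = -0.011, -5 mm / 500 = -0.01.

send_rows(rows="0 0 0 -0.002 0 0 0.3;0 0 0 -0.004 0 0 0.3;0 0 0 -0.006 0 0 0.3;0 0 0 -0.008 0 0 0.3;0 0 0 -0.01 0 0 0.3;0 0 0 -0.011 0 0 0.3;0 0 0 -0.011 0 0 0.3")

```text
time: 19.35
eef_pos: [0.5684, -0.2053, 0.2081]
tcp_rot: [0.999, -0.032, -0.0, 0.0]
contact_force: [1.6, -0.4, 3.7]
opening: 0.738
finger_force: 43.5
```

To row units: -3 mm / 500 = -0.006, -2 mm / 500 = -0.004.

send_rows(rows="0 0 0 0 0 -0.002 0.3;0 0 0 0 0 -0.004 0.3;0 0 0 0 0 -0.006 0.3;0 0 0 0 0 -0.006 0.3")

```text
time: 19.85
eef_pos: [0.5682, -0.2051, 0.2106]
tcp_rot: [0.999, -0.032, -0.001, -0.0]
contact_force: [0.6, -0.2, -1.6]
opening: 0.738
finger_force: 44.0
```

To row units: -7 mm / 500 = -0.014, -5 mm / 500 = -0.01.

send_rows(rows="0 0 0 0 0 -0.003 0.3;0 0 0 0 0 -0.006 0.3;0 0 0 0 0 -0.01 0.3;0 0 0 0 0 -0.014 0.3;0 0 0 0 0 -0.014 0.3")

```text
time: 20.48
eef_pos: [0.5687, -0.2053, 0.2184]
tcp_rot: [0.999, -0.032, 0.0, 0.0]
contact_force: [0.1, -0.1, -1.3]
opening: 0.739
finger_force: 44.0
```

To row units: -90 mm / 500 = -0.18, -75 mm / 500 = -0.15.

send_rows(rows="0 0 0 0 0 -0.01 0.3;0 0 0 0 0 -0.03 0.3;0 0 0 0 0 -0.06 0.3;0 0 0 0 0 -0.1 0.3;0 0 0 0 0 -0.15 0.3;0 0 0 0 0 -0.18 0.3;0 0 0 0 0 -0.18 0.3;0 0 0 0 0 -0.18 0.3")

```text
time: 21.48
eef_pos: [0.5682, -0.205, 0.3071]
tcp_rot: [0.999, -0.032, -0.001, -0.0]
contact_force: [0.1, 0.1, -1.6]
opening: 0.735
finger_force: 44.0
```

```bash
python3 - <<'E'
from h import *
s=ctrl.get_state();print(s["time"],s["eef_pos"],s["opening"],s["contact_force"])
p=ctrl.read_camera("scene");save(p,"s7");look(p,["cover","tab","cover_front"])
p=ctrl.read_camera("wrist");save(p,"w7");look(p,["cover","tab"])
a=cv2.imread("pics/s7.png")[30:190,100:300];b=cv2.imread("pics/w7.png")
cv2.imwrite("pics/c7.png",np.hstack([cv2.resize(x,(400,320),interpolation=2) for x in(a,b)]))
print(delta([.5,.2,.3],-8.4))
E
```

```text
21.475 [ 0.56816017 -0.20501482  0.30708621] 0.7349079095542754 [ 0.08174689  0.11581144 -1.57252039]
cover 0.73 [ 0.6109 -0.4505  0.1076]
cover_front 0.63 [ 0.5945 -0.2     0.3002]
cover 0.77 [ 0.5839 -0.2106  0.3022]
(array([-0.02,  0.05,  4.75]), array([ -94.1, -400. ,    7.7]))
```

View pics/c7.png

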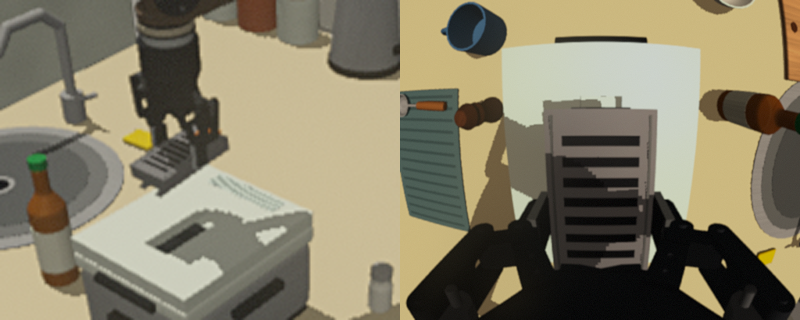

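The cover is held level-ish above the lid, with the fryer opening visible at (180,238) in the left crop. Next: carry it to the mat and level the ~5° pitch.

```bash
python3 - <<'E'
from h import *
print(delta([.488,.218,.307],-8.4,-5.4))
E
```

```text
(array([-0.25,  5.45,  4.75]), array([-107.2, -417.2,    0.7]))
```

To row units: -417 mm / 500 = -0.834, -107 mm / 500 = -0.214, 5.4 degrees / 45 = 0.12.

send_rows(rows="0 0 0 -0.016 -0.06 0 0.3;0 0.0222 0.0222 -0.04 -0.16 0 0.3;0 0.0444 0.0444 -0.066 -0.26 0 0.3;0 0.0667 0.0667 -0.094 -0.37 0 0.3;0 0.0889 0.0889 -0.124 -0.48 0 0.3;-0.0044 0.1111 0.1044 -0.154 -0.6 0 0.3;-0.0044 0.12 0.1044 -0.184 -0.72 0 0.3;-0.0044 0.12 0.1044 -0.214 -0.834 0 0.3")

```text
time: 22.82
eef_pos: [0.4874, 0.2197, 0.3083]
tcp_rot: [0.996, -0.073, 0.047, 0.003]
contact_force: [0.1, 0.3, -1.4]
opening: 0.739
finger_force: 44.2
```

```bash
python3 - <<'E'
from h import *
s=ctrl.get_state();print(s["time"],s["eef_pos"],s["opening"],R.from_quat(s["tcp_rot"]).as_euler('xyz',degrees=True))
print(delta([.488,.218,.06],-8.4,-5.4))
E
```

```text
22.825 [0.48744839 0.21967657 0.30828517] 0.7388410879701184 [-179.95730965   -5.44563959   -8.34375457]
(array([-0.05, -0.05,  0.06]), array([-22.8,   1.8, 247.2]))
```

To row units: 243 mm / 500 = 0.486, 230 mm / 500 = 0.46.

send_rows(rows="0 0 0 -0.008 0.001 0.08 0.3;0 0 0 -0.018 0.002 0.19 0.3;0 0 0 -0.028 0.003 0.3 0.3;0 0 0 -0.036 0.004 0.4 0.3;0 0 0 -0.042 0.004 0.46 0.3;0 0 0 -0.045 0.004 0.486 0.3;0 0 0 -0.045 0.004 0.486 0.3;0 0 0 -0.045 0.004 0.486 0.3")

```text
time: 23.82
eef_pos: [0.4899, 0.2162, 0.0658]
tcp_rot: [0.996, -0.073, 0.049, 0.003]
contact_force: [0.3, -0.0, -1.4]
opening: 0.738
finger_force: 44.4
```

```bash
python3 - <<'E'
from h import *
s=ctrl.get_state();print(s["eef_pos"],s["opening"])
p=ctrl.read_camera("scene");save(p,"s8");look(p,["cover","tab"])
u=np.array(proj(p,[.49,.218,.03]),int);print(u)
a=cv2.imread("pics/s8.png")[u[1]-80:u[1]+80,u[0]-100:u[0]+100]
cv2.imwrite("pics/c8.png",cv2.resize(a,(600,480),interpolation=2))
E
```

```text
[0.48993019 0.21615306 0.06583471] 0.7379831660609186
cover 0.9 [0.517  0.2113 0.065 ]
cover 0.39 [ 0.6112 -0.4486  0.1094]
[335 228]
```

View pics/c8.png

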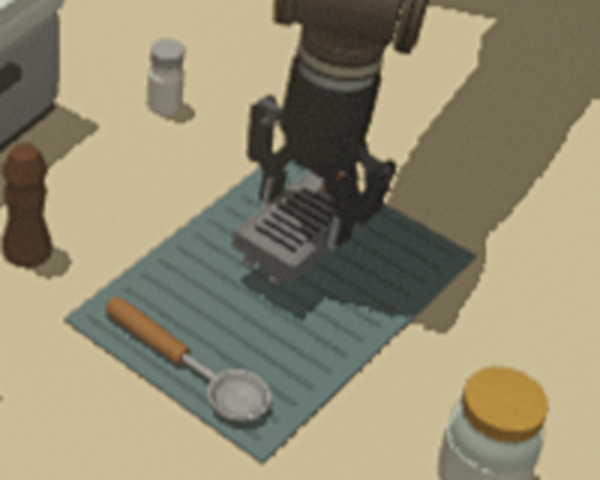

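The cover hangs level over the mat (middle at about (285,230) in the crop), well clear of the spoon. I'll lower it gently.

To row units: 22 mm / 500 = 0.044, 20 mm / 500 = 0.04.

send_rows(rows="0 0 0 0 0 0.012 0.3;0 0 0 -0.002 0 0.024 0.3;0 0 0 -0.003 0 0.034 0.3;0 0 0 -0.004 0 0.04 0.3;0 0 0 -0.004 0 0.044 0.3;0 0 0 -0.004 0 0.044 0.3")

```text
time: 24.72
eef_pos: [0.4885, 0.2158, 0.0417]
tcp_rot: [0.996, -0.073, 0.047, 0.003]
contact_force: [0.5, 0.3, -0.8]
opening: 0.736
finger_force: 44.4
```

To row units: 2 mm / 500 = 0.004, 1 mm / 500 = 0.002.

send_rows(rows="0 0 0 0 0 0.002 0.3;0 0 0 0 0 0.004 0.3;0 0 0 0 0 0.004 0.3")

```text
time: 25.1
eef_pos: [0.4887, 0.2157, 0.0399]
tcp_rot: [0.996, -0.073, 0.047, 0.003]
contact_force: [-0.3, -0.3, -1.2]
opening: 0.743
finger_force: 44.4
```

To row units: 2 mm / 500 = 0.004, 1 mm / 500 = 0.002.

send_rows(rows="0 0 0 0 0 0.002 0.3;0 0 0 0 0 0.004 0.3;0 0 0 0 0 0.004 0.3")

```text
time: 25.48
eef_pos: [0.489, 0.2158, 0.0395]
tcp_rot: [0.996, -0.073, 0.047, 0.004]
contact_force: [-6.0, -1.6, 9.7]
opening: 0.74
finger_force: 45.7
```

To row units: -0.7 mm / 500 = -0.0014.

send_rows(rows="0 0 0 0 0 -0.0014 0.3;0 0 0 0 0 -0.0014 0.3")

```text
time: 25.72
eef_pos: [0.489, 0.2158, 0.0395]
tcp_rot: [0.996, -0.073, 0.047, 0.003]
contact_force: [-4.4, -0.0, 6.4]
opening: 0.735
finger_force: 45.3
```

To row units: -0.7 mm / 500 = -0.0014.

send_rows(rows="0 0 0 0 0 -0.0014 0.8;0 0 0 0 0 -0.0014 1;0 0 0 0 0 -0.0014 1;0 0 0 0 0 -0.0014 1;0 0 0 0 0 -0.0014 1")

```text
time: 26.35
eef_pos: [0.4888, 0.2157, 0.0392]
tcp_rot: [0.996, -0.073, 0.047, 0.003]
contact_force: [0.5, -0.1, 0.7]
opening: 1.001
finger_force: 0.0
```

To row units: -200 mm / 500 = -0.4, -160 mm / 500 = -0.32.

send_rows(rows="0 0 0 0 0 -0.02 1;0 0 0 0 0 -0.06 1;0 0 0 0 0 -0.12 1;0 0 0 0 0 -0.22 1;0 0 0 0 0 -0.32 1;0 0 0 0 0 -0.4 1;0 0 0 0 0 -0.4 1;0 0 0 0 0 -0.4 1")

```text
time: 27.35
eef_pos: [0.4697, 0.2183, 0.2381]
tcp_rot: [0.996, -0.073, 0.047, 0.003]
contact_force: [-0.8, 0.4, 0.8]
opening: 0.999
finger_force: 0.0
```

```bash
python3 - <<'E'
from h import *
s=ctrl.get_state();print(s["time"],s["eef_pos"],s["opening"],s["dq"].max())
p=ctrl.read_camera("wrist");save(p,"w9");look(p,["cover","tab","spoon","mat"])
p=ctrl.read_camera("scene");save(p,"s9")
cv2.imwrite("pics/c9.png",np.hstack([cv2.resize(cv2.imread(f"pics/{x}.png"),(400,300),interpolation=3) for x in("w9","s9")]))
E
```

```text
27.35 [0.46966815 0.21830073 0.23810076] 0.9991122995503057 0.02647374749516166
cover 0.78 [0.4855 0.2169 0.0366]
tab 0.85 [0.4395 0.2243 0.0416]
spoon 0.85 [0.6526 0.2286 0.0139]
mat 0.87 [0.5422 0.2107 0.0087]
```

View pics/c9.png

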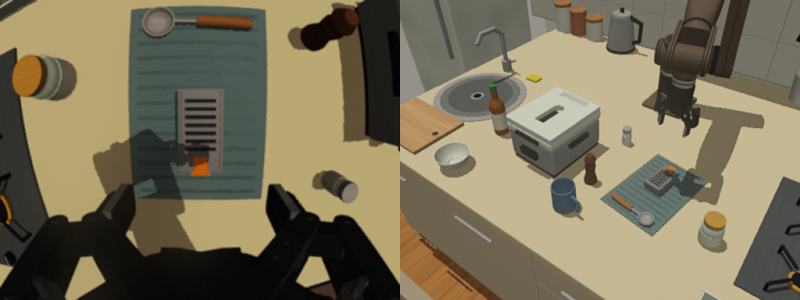

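The cover lies flat and upright in the middle of the mat (wrist view about (200,130), tab at (201,168)), and the gripper is clear. Nothing else has moved.

```bash
python3 -c "
from plant import ctrl
print(ctrl.sign_off())"
```

```text
the job is handed in; nothing more can be done
None
```

The filter cover is off the fryer and lies right way up on the draining mat, released, with the other things where they stood; I handed the job in at about 27 s, and no verdict came back.

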